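# Weigh down two glued hanger discs on a studio panel

## Task

The two round card hanger discs on the white panel have just been glued. Take the two large knobbed steel weights out of the compartments of the plywood sorting tray (not the small one of the same form, nor the other parts) and stand one upright on the middle of each disc, wholly on the card. Set them down gently, do not drop them.

Things in the scene. Friction and masses are not known exactly. Their poses are not given: they have to be found in the camera images.
- weight_a: Turned steel weight: round base 40 mm across and 26 mm high, cone to 30 mm, then a straight round knob 20 mm across up to the flat top at 60 mm; 0.32 kg. Origin: centre of its underside, z up its axis. Stands in one of the tray's six compartments; the knob rises above the walls. Not wanted: a small one of the same form (25 mm base, 37 mm high), a steel bush, a square steel block, an L-shaped wooden block.
- weight_b: The other large steel weight, identical to weight_a, same origin and axes, in another compartment. The fixed plywood tray lies left or right of the middle, turned a little; 2 by 3 compartments, each 90 mm square or a little more, floor 4 mm thick, walls 4 mm thick with their rims 34 mm above the table. One part stands near the middle of each, any part in any compartment.
- disc_left (a point): Centre of the top of the left of two round brown card discs, 80 mm across, 2 mm thick, 160 mm apart on a fixed white panel (220 x 280 x 10 mm) on the table. The point is 12 mm above the table; z up, y along the line of the discs towards the left one; a thin wire loop sticks out of the rim towards +x. Either weight may go on either disc.
- disc_right (a point): Centre of the top of the right of two round brown card discs, 80 mm across, 2 mm thick, 160 mm apart on a fixed white panel (220 x 280 x 10 mm) on the table. The point is 12 mm above the table; z up, y along the line of the discs towards the left one; a thin wire loop sticks out of the rim towards +x. Either weight may go on either disc.
Mind the look-alikes: they are no part of the job. Leave any turquoise or yellow look-alike of the weight_b alone. Leave any red look-alike of the weight_a alone.

How it is judged:
By the outcome, as a careful person would: the job done as asked, in the order asked, and still so for the second after the job is handed in, with the robot touching nothing.
It also fails if it takes over 56 s, if anything falls off the work surface, if the arm or the gripper's body presses on something with over 40 N, if the wrist force passes 120 N, or if a joint passes its speed limit or range.

## Robot

A 6-joint arm with a two-finger parallel gripper is mounted at the origin on the work surface. World frame = base frame: x ahead of the robot, y to its left, z up, the work surface at z = 0. Lengths are in m, angles in rad, forces in N, time in s.
With the tool pointing down it reaches from about 0.225 to 0.875 m from the base axis. Payload 3.4 kg.
Tool frame: the origin (TCP) lies midway between the tips of the shut fingers; the grasp point (between the pads) lies 19 mm behind it (manip.tcp_to_grasp is the distance from the TCP to the grasp point, in m); x points along the fingers, y is the direction in which the jaws open and shut, and the axes are right-handed (so a half turn about x gives the same grasp; the last joint's range is limited). The gripper opens to 85 mm and grips with 20 to 120 N. Pads are 22 mm wide; open, the fingers measure 114 mm over their backs; the gripper's body (76 mm by 85 mm) begins 54 mm behind the grasp point. The pads swing forward as they close: fully open they stand 13 mm farther back than shut.
Start: joints at [-1.327, 0.276, 1.505, -0, 1.361, -0.121], TCP at [0.205, -0.537, 0.231] pointing down, gripper open.
Joint ranges: [-2.89, 2.89], [-0.75, 2.08], [0.22, 2.7], [-1.18, 4.32], [0.11, 2.71], [-2.7, 2.7]. Speed limits (rad/s): [2.57, 2.57, 3.14, 3.14, 3.14, 3.14].

## Interface

Orientations are given as a unit quaternion [w, x, y, z].
In Python, from rig import readout, eyes, job, manip gives the robot as it stands. The module is installed in compiled form; this text tells all that it offers.
- The arm moves only by the tool carry_out, never from a script. Its argument "deltas" is one flat list of numbers, 7 for each row, row after row: the shift along the tool's x, y, z scaled (see below), then the turn, a rotation vector about the tool's x, y, z scaled (see below), then the opening, from -1 (shut) to 1 (fully open). In form: [dx, dy, dz, ax, ay, az, grip, dx, dy, dz, ax, ay, az, grip, ...]. A call has 1 to 10 rows; each row shifts and turns the commanded pose from where the row before left it, along the tool's axes as they then stand; what a row does not reach is not made up. The controller multiplies each number of a shift by 60 mm and each number of a turn by 4 degrees. A row lasts 1/8 s, in which the tool goes at most 62.5 mm and 10.7 degrees, less where a joint would pass 70% of its speed; a pose out of reach is approached as far as the arm can. A call with a number of a shift or a turn outside -1 to 1 is refused whole. A call with a gripper value outside its range is refused whole. The fingers move at their own pace and stop on an object; "newtons" is the grip in N (left out, the last holds). Time passes only in rows, so rows that do not move let the fingers close. It gives the time, the measured TCP pose, the force and the opening at its end, in the units of the state.
- readout.get_state(): the state, without advancing time (a new reading comes with each control period).
- eyes.get_image(name): name is "scene" or "top"; returns a dict with "color" (384x512x3 uint8, red, green, blue), "z_map" (384x512 float32, m along the optical axis (not along the pixel's ray), 0 where there is no reading), "mtx" (3x3 intrinsics, pixels), "origin" and "orientation" of the camera in the world. Camera axes: x right, y down, z forward; pixel columns grow to the right and rows downward; lengths in m; the calibration is good to about 2 mm. A picture is of the moment at which its call begins.
- job.sign_off(): hands the job in, once; it reports no verdict.
The state is a dict: "clock": time; "qpos": joint angles; "qd": joint speeds; "effort": joint torques, N m; "position": TCP position; "ee_rot": TCP orientation; "contact_force": force on the tool from outside, world axes, zero at the start; "moment": the same for the moment, N m; "width": finger opening in m.
Only numpy, scipy, OpenCV 4.12 (cv2) and the standard library are available. Lean on these libraries where they do the work, as an engineer would, in place of code of your own. Each camera call takes 0.05 s, during which the arm holds its last target.

## Working session

There is one attempt and no reset: what is moved stays moved. The work goes in short steps, Python scripts to look and compute and a tool call to move; the robot and the scene stay as the last step left them, time stands still between calls to the robot, and variables do not carry over. Pictures are saved under pics/ and viewed, and the job is handed in when it is done.

Besides the shell and the picture viewer there is one more tool, called as name(argument=value, ...) on one line, values as JSON. carry_out: Moves the arm, as the interface text tells. Its arguments: {"type":"object","properties":{"deltas":{"type":"array"},"newtons":{"type":"number"}},"required":["deltas"]}

```bash
mkdir -p pics; cat > h.py <<'E'
import numpy as np, cv2
from rig import readout, eyes, job, manip
from scipy.spatial.transform import Rotation as R
def rot(q): return R.from_quat([q[1],q[2],q[3],q[0]]).as_matrix()
def grab(n,f):
    d=eyes.get_image(n); np.savez('last_%s.npz'%n,**{k:np.array(v) for k,v in d.items()})
    cv2.imwrite('pics/'+f,d['color'][:,:,::-1]); return d
def load(n): return dict(np.load('last_%s.npz'%n))
def pts(d):
    z=d['z_map'];K=np.array(d['mtx']);h,w=z.shape
    u,v=np.meshgrid(np.arange(w),np.arange(h))
    P=np.stack([(u-K[0,2])/K[0,0]*z,(v-K[1,2])/K[1,1]*z,z],-1)
    return P@rot(d['orientation']).T+np.array(d['origin'])
def atz(d,u,v,zz):
    K=np.array(d['mtx']);r=rot(d['orientation'])@np.array([(u-K[0,2])/K[0,0],(v-K[1,2])/K[1,1],1]);o=np.array(d['origin'])
    return o+r*(zz-o[2])/r[2]
E
python3 - <<'E'
from h import *
for n in('scene','top'):
    d=grab(n,n+'0.png'); print(n,d['origin'],d['orientation'],d['mtx'])
print(readout.get_state(), manip.tcp_to_grasp)
E
```

```text
scene [1.04074055 0.00217106 0.84287895] [-0.20372925  0.69396868  0.6595014  -0.20484084] [[377.6474059    0.         257.48527429]
 [  0.         377.6474059  193.22316534]
 [  0.           0.           1.        ]]
top [0.38271982 0.00375022 0.75934868] [-0.0413897   0.712717   -0.69808998  0.05469697] [[346.9657566    0.         257.89027552]
 [  0.         346.9657566  187.86273306]
 [  0.           0.           1.        ]]
{'clock': 0.1, 'qpos': array([-1.32700242e+00,  2.76523354e-01,  1.50597526e+00,  2.29437018e-06,
        1.36072353e+00, -1.21020220e-01]), 'qd': array([ 0.00070415, -0.00233805, -0.00454526,  0.00074472,  0.00078709,
        0.00059686]), 'effort': array([ 4.91747323e-04, -4.17698658e+01, -2.46404135e+01, -1.87820169e-04,
        5.74293867e-03,  1.15566684e-05]), 'position': array([ 0.20501816, -0.53671193,  0.23054348]), 'ee_rot': array([-0.12769192, -0.69534106, -0.12884207,  0.69541017]), 'contact_force': array([-0.08065949, -0.24169808,  0.23428564]), 'moment': array([-0.01252943, -0.00078041,  0.04211668]), 'width': 0.08549333026463442} 0.0187
```

View pics/scene0.png

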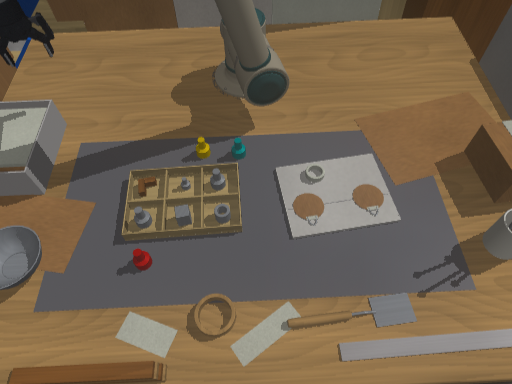

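View pics/top0.png

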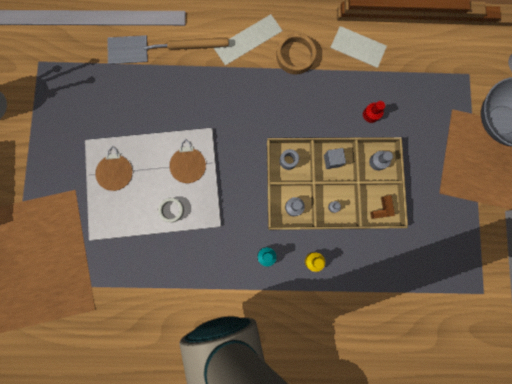

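```bash
python3 - <<'E'
from h import *
d=load('top');c=d['color'][:,:,::-1]
cv2.imwrite('pics/tray.png',cv2.resize(c[130:235,260:415],None,fx=5,fy=5,interpolation=cv2.INTER_CUBIC))
cv2.imwrite('pics/panel.png',cv2.resize(c[120:245,78:228],None,fx=4.8,fy=4.8,interpolation=cv2.INTER_CUBIC))
P=pts(d)
for (u,v) in [(256,188),(114,173),(187,166),(173,210),(296,206),(383,158),(336,206),(291,158),(388,206),(337,158),(270,140)]:print(u,v,P[v,u].round(4))
# knobs: points z in .05-.075 within tray
for n in('top','scene'):
    Q=pts(load(n)).reshape(-1,3)
    for z0,z1 in((.056,.075),(.042,.056)):
        m=(Q[:,2]>z0)&(Q[:,2]<z1)&(Q[:,1]<-.0)&(Q[:,1]>-.36)&(Q[:,0]>.25)&(Q[:,0]<.55)
        q=Q[m]
        lab=[]
        while len(q):
            k=np.linalg.norm(q[:,:2]-q[0,:2],axis=1)<.03
            if k.sum()>3: print(n,z0,k.sum(),q[k].mean(0).round(4),np.ptp(q[k],axis=0).round(3))
            q=q[~k]
E
```

```text
256 188 [ 0.4861 -0.0054  0.0022]
114 173 [0.511  0.3038 0.0108]
187 166 [0.53   0.1465 0.0115]
173 210 [0.4334 0.1725 0.009 ]
296 206 [ 0.443  -0.0861  0.0621]
383 158 [ 0.5465 -0.2662  0.0615]
336 206 [ 0.4467 -0.1726  0.0403]
291 158 [ 0.5553 -0.0821  0.0028]
388 206 [ 0.4503 -0.2875  0.0262]
337 158 [ 0.5474 -0.1741  0.0474]
270 140 [ 0.5894 -0.0335  0.0241]
top 0.056 33 [ 0.5459 -0.273   0.0623] [0.007 0.017 0.009]
top 0.056 79 [ 0.4461 -0.0869  0.0633] [0.018 0.018 0.008]
top 0.056 77 [ 0.3401 -0.0296  0.0597] [0.019 0.018 0.007]
top 0.056 80 [ 0.3317 -0.1308  0.06  ] [0.018 0.02  0.005]
top 0.042 111 [ 0.5421 -0.169   0.048 ] [0.017 0.03  0.009]
top 0.042 19 [ 0.5422 -0.1872  0.0474] [0.013 0.009 0.008]
top 0.042 16 [ 0.5448 -0.2695  0.0489] [0.008 0.012 0.012]
top 0.042 8 [ 0.4434 -0.0795  0.0495] [0.014 0.006 0.01 ]
top 0.042 4 [ 0.447  -0.1741  0.0426] [0.004 0.006 0.002]
top 0.042 7 [ 0.3461 -0.0257  0.0475] [0.01  0.016 0.01 ]
top 0.042 14 [ 0.3333 -0.1235  0.0484] [0.017 0.006 0.014]
scene 0.056 35 [ 0.3349 -0.1345  0.0588] [0.021 0.02  0.006]
scene 0.056 34 [ 0.3434 -0.0337  0.059 ] [0.019 0.017 0.006]
scene 0.056 46 [ 0.4503 -0.0905  0.0621] [0.02  0.018 0.01 ]
scene 0.056 9 [ 0.5477 -0.2789  0.0625] [0.005 0.012 0.004]
scene 0.042 21 [ 0.3411 -0.133   0.0492] [0.009 0.018 0.014]
scene 0.042 26 [ 0.3488 -0.0331  0.0495] [0.011 0.02  0.012]
scene 0.042 27 [ 0.4559 -0.09    0.0482] [0.008 0.019 0.013]
scene 0.042 54 [ 0.5439 -0.1763  0.0481] [0.013 0.035 0.007]
```

View pics/tray.png

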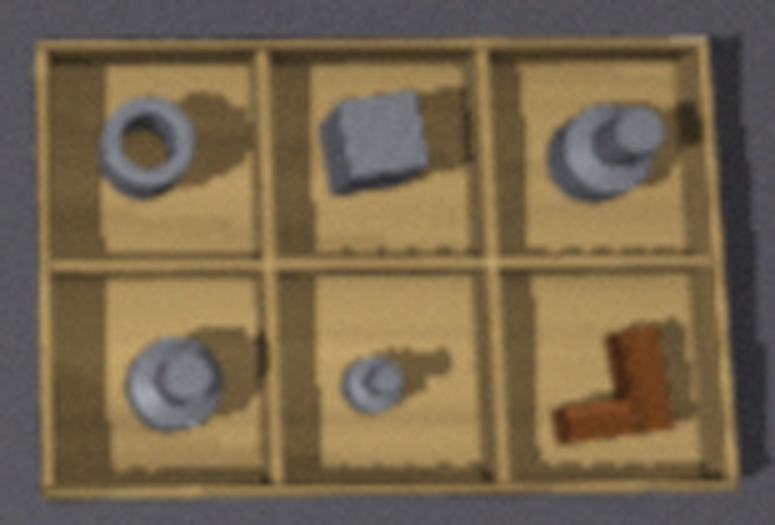

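View pics/panel.png

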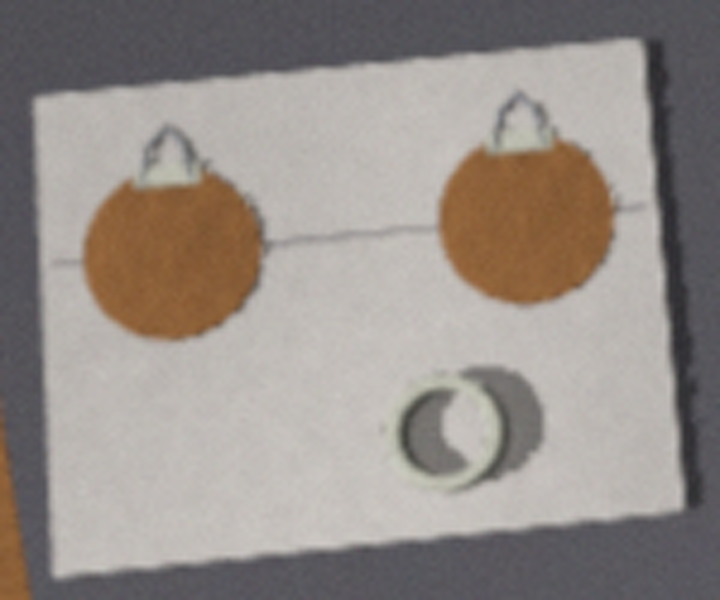

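```bash
cat >> h.py <<'E'
def proj(d,p):
    K=np.array(d['mtx']);c=(np.asarray(p)-np.array(d['origin']))@rot(d['orientation'])
    return c[...,:2]/c[...,2:]*K[[0,1],[0,1]]+K[:2,2]
def circ(c,r,z,n=60):
    t=np.linspace(0,2*np.pi,n);return np.stack([c[0]+r*np.cos(t),c[1]+r*np.sin(t),0*t+z],1)
def overlay(d,items,box,s,f):
    u0,v0,u1,v1=box;im=cv2.resize(np.ascontiguousarray(d['color'][v0:v1,u0:u1,::-1]),None,fx=s,fy=s,interpolation=cv2.INTER_CUBIC)
    for p,col in items:
        q=((proj(d,p)-[u0,v0]+.5)*s).astype(int);cv2.polylines(im,[q.reshape(-1,1,2)],False,col,1)
    cv2.imwrite('pics/'+f,im)
E
python3 - <<'E'
from h import *
import sys
t=load('top');s=load('scene')
for p in [(296.9,205.2),(387.6,156.4)]: print('knob',atz(t,*p,.064).round(4))
for p in [(114,173),(187.6,165.5)]: print('disc',atz(t,*p,.012).round(4))
for z in (0,.064):print(atz(t,270,140,z))
# disc by colour fit
for n,d in(('top',t),('scene',s)):
    hsv=cv2.cvtColor(d['color'],cv2.COLOR_RGB2HSV);P=pts(d)
    m=((hsv[...,0]<16)&(hsv[...,1]>110)&(P[...,0]>.44)&(P[...,0]<.58)&(P[...,1]>.08)&(P[...,1]<.36)).astype(np.uint8)
    N,l,st,ce=cv2.connectedComponentsWithStats(m)
    for i in range(1,N):
        if st[i,4]>200:
            v,u=np.nonzero(l==i);X=np.array([atz(d,a,b,.012)[:2] for a,b in zip(u,v)]).astype(np.float32)
            print(n,st[i],cv2.minEnclosingCircle(X),X.mean(0))
E
```

```text
knob [ 0.4445 -0.0877  0.064 ]
knob [ 0.5495 -0.2749  0.064 ]
disc [0.5108 0.3033 0.012 ]
disc [0.531  0.1452 0.012 ]
[ 0.59622394 -0.03474339  0.        ]
[ 0.57822923 -0.03149904  0.064     ]
top [170 150  35  33 905] ((0.5322108268737793, 0.14606139063835144), 0.038493234664201736) [0.53010535 0.14598636]
top [ 96 157  36  33 925] ((0.5124396681785583, 0.3042844533920288), 0.03877979516983032) [0.5103795  0.30424115]
scene [353 185  30  23 518] ((0.513425886631012, 0.30193328857421875), 0.03883638605475426) [0.51261896 0.30173242]
scene [294 194  30  24 547] ((0.5344544649124146, 0.1433873474597931), 0.038442082703113556) [0.5328178  0.14301856]
```

```bash
python3 - <<'E'
from h import *
t=load('top');s=load('scene')
A=(.4455,-.0888);B=(.5495,-.276)
D=[(.5126,.303),(.5333,.1446)]
it=[]
for c in(A,B): it+=[(circ(c,.01,.064),(0,0,255)),(circ(c,.02,.030),(0,255,0)),(circ(c,.02,.004),(255,0,0))]
it+=[(circ(c,.04,.012),(255,255,0)) for c in D]
overlay(t,it,(260,130,415,235),5,'o1.png');overlay(s,it,(115,155,250,245),6,'o2.png');overlay(s,it,(270,150,400,240),6,'o3.png')
E
```

```text
(no output)
```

View pics/o1.png

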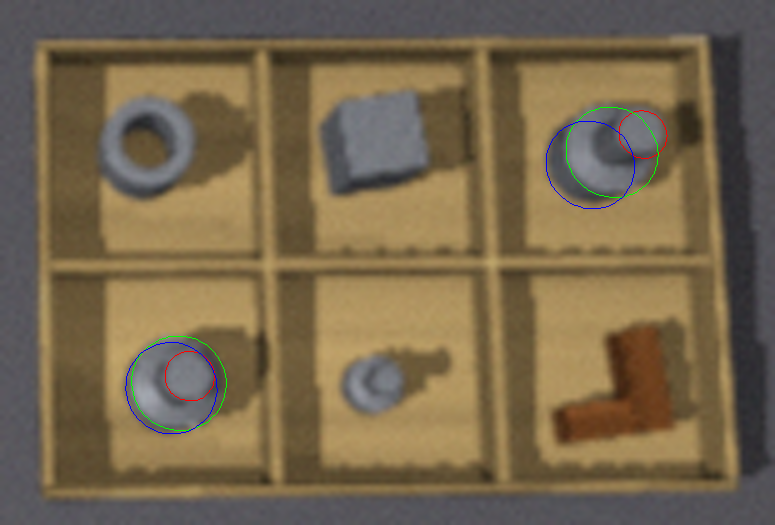

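View pics/o2.png

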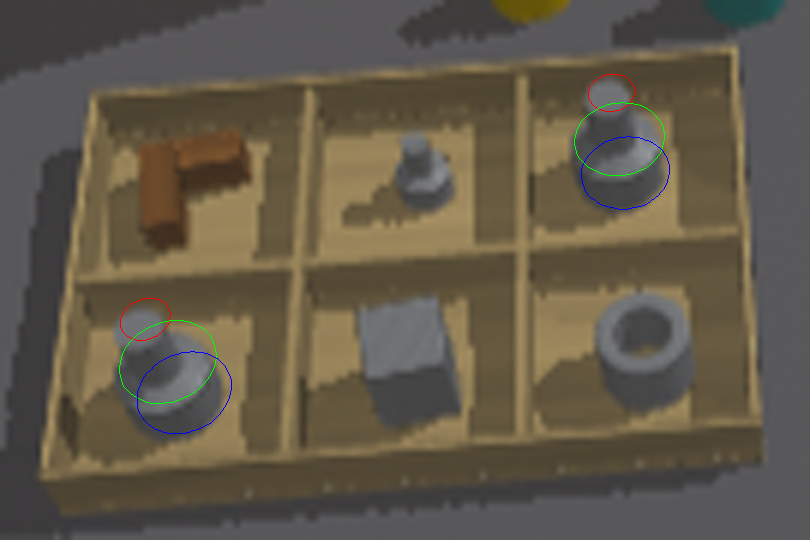

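View pics/o3.png

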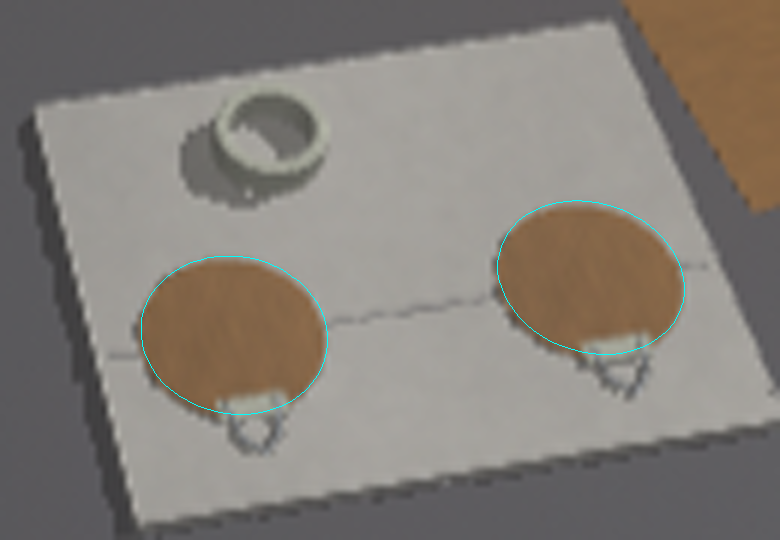

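```bash
cat > go.py <<'E'
from h import *
import sys
s=readout.get_state();p=np.array(s['position']);M=rot(s['ee_rot'])
print(s['clock'],p.round(4),'F',np.array(s['contact_force']).round(2),'w',s['width'],'q',np.array(s['qpos']).round(2));print(M.round(3))
if len(sys.argv)>3:
    g=np.array([float(x) for x in sys.argv[1:4]]);print('units',(M.T@(g-p)/.06).round(3))
E
python3 go.py .5508 -.2760 .15
```

```text
0.1 [ 0.205  -0.5367  0.2305] F [-0.08 -0.24  0.23] w 0.08549333026463442 q [-1.33  0.28  1.51  0.    1.36 -0.12]
[[-0.     0.357 -0.934]
 [ 0.002 -0.934 -0.357]
 [-1.    -0.002 -0.   ]]
units [ 1.347 -2.001 -6.934]
```

carry_out(deltas=[0,-0.2,-0.7,0,0,0,1,0,-0.2,-0.7,0,0,0,1,0,-0.2,-0.7,0,0,0,1,0,-0.2,-0.7,0,0,0,0.2,0,-0.2,-0.7,0,0,0,0.2,0,-0.2,-0.7,0,0,0,0.2,0,-0.2,-0.7,0,0,0,0.2,0,-0.2,-0.7,0,0,0,0.2,0,-0.2,-0.7,0,0,0,0.2,0.6,-0.2,-0.6,0,0,0,0.2], newtons=40)

```text
clock: 1.35
position: [0.5522, -0.2775, 0.1974]
ee_rot: [0.13, 0.697, 0.127, -0.694]
contact_force: [-0.1, 0.3, 0.3]
width: 0.051
```

```bash
python3 go.py .5508 -.2760 .10
```

```text
1.35 [ 0.5522 -0.2775  0.1974] F [-0.05  0.25  0.34] w 0.05102170767499225 q [-0.58  0.36  1.47  0.    1.31  0.63]
[[ 0.006  0.357 -0.934]
 [-0.004 -0.934 -0.357]
 [-1.     0.006 -0.004]]
units [ 1.623 -0.041  0.02 ]
```

carry_out(deltas=[0.6,0,0,0,0,0,0.2,0.6,0,0,0,0,0,0.2,0.4,0,0,0,0,0,0.2,0,0,0,0,0,0,0.2])

```text
clock: 1.85
position: [0.5474, -0.2762, 0.0968]
ee_rot: [-0.127, -0.694, -0.13, 0.697]
contact_force: [-1.0, 0.0, -0.5]
width: 0.0515
```

```bash
python3 go.py .5508 -.2760 .036; python3 - <<'E'
from h import *
for n,b in(('top',(330,100,430,200)),('scene',(100,150,200,250))):
    d=grab(n,n+'1.png')
    overlay(d,[(circ((.5508,-.276),.01,.064),(0,0,255))],b,6,n+'1c.png')
E
```

```text
1.85 [ 0.5474 -0.2762  0.0968] F [-0.95  0.05 -0.53] w 0.05149303169006959 q [-0.58  0.43  1.61 -0.    1.1   0.63]
[[-0.005  0.357 -0.934]
 [ 0.003 -0.934 -0.357]
 [-1.    -0.005  0.003]]
units [ 1.013  0.021 -0.057]
```

View pics/top1c.png

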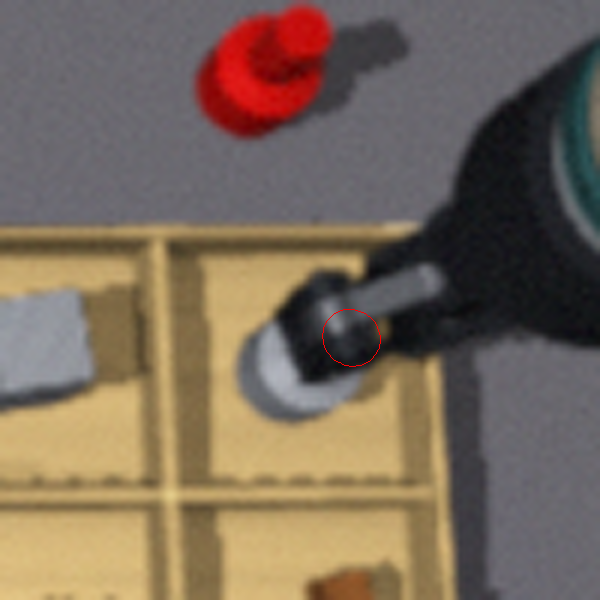

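View pics/scene1c.png

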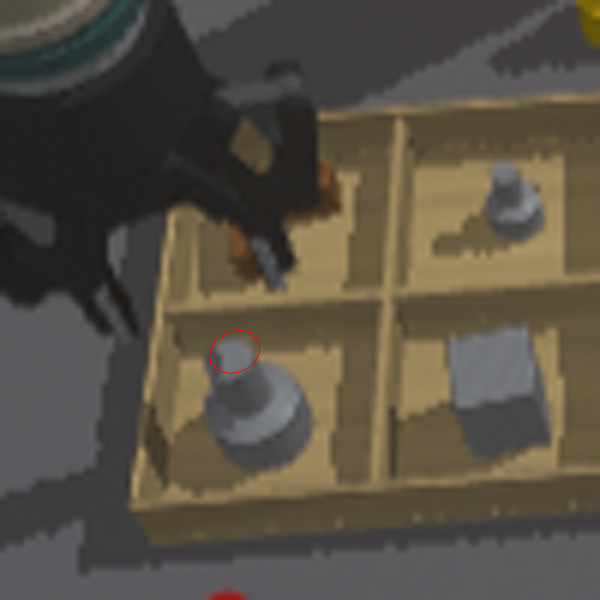

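carry_out(deltas=[0.4,0,-0.03,0,0,0,0.2,0.3,0,0,0,0,0,0.2,0.2,0,0,0,0,0,0.2,0.1,0,0,0,0,0,0.2,0,0,0,0,0,0,0.2])

```text
clock: 2.58
position: [0.551, -0.2769, 0.0396]
ee_rot: [0.128, 0.696, 0.128, -0.695]
contact_force: [0.2, 0.1, 0.4]
width: 0.0511
```

```bash
python3 go.py .5508 -.2760 .036
```

```text
2.575 [ 0.551  -0.2769  0.0396] F [0.19 0.05 0.44] w 0.05113770484572381 q [-0.58  0.49  1.68 -0.    0.97  0.63]
[[ 0.     0.357 -0.934]
 [-0.    -0.934 -0.357]
 [-1.     0.    -0.   ]]
units [ 0.06  -0.016 -0.003]
```

carry_out(deltas=[0.04,0,0,0,0,0,0.2,0,0,0,0,0,0,-0.3,0,0,0,0,0,0,-0.6,0,0,0,0,0,0,-1,0,0,0,0,0,0,-1,0,0,0,0,0,0,-1,0,0,0,0,0,0,-1], newtons=50)

```text
clock: 3.45
position: [0.5511, -0.2771, 0.0373]
ee_rot: [0.129, 0.696, 0.128, -0.695]
contact_force: [-0.8, -1.1, 4.0]
width: 0.0184
```

```bash
python3 go.py .5508 -.2760 .036
```

```text
3.45 [ 0.5511 -0.2771  0.0373] F [-0.77 -1.06  3.99] w 0.01842106560656734 q [-0.58  0.5   1.68 -0.    0.97  0.63]
[[ 0.001  0.357 -0.934]
 [-0.001 -0.934 -0.357]
 [-1.     0.001 -0.   ]]
units [ 0.022 -0.018 -0.002]
```

carry_out(deltas=[-0.1,0,0,0,0,0,-1,-0.2,0,0,0,0,0,-1,-0.4,0,0,0,0,0,-1,-0.6,0,0,0,0,0,-1,-0.5,0,0,0,0,0,-1,-0.2,0,0,0,0,0,-1,0,0,0,0,0,0,-1])

```text
clock: 4.32
position: [0.5508, -0.2767, 0.1573]
ee_rot: [0.128, 0.696, 0.128, -0.695]
contact_force: [1.1, -0.3, -4.4]
width: 0.0185
```

```bash
python3 go.py .5333 .1446 .12;python3 - <<'E'
from h import *
for n,b in(('top',(330,100,430,200)),('scene',(80,110,220,230))):
    d=grab(n,n+'2.png')
    overlay(d,[],b,5,n+'2c.png')
E
```

```text
4.325 [ 0.5508 -0.2767  0.1573] F [ 1.12 -0.33 -4.38] w 0.018531277565036013 q [-0.58  0.38  1.53  0.    1.23  0.63]
[[ 0.001  0.357 -0.934]
 [-0.    -0.934 -0.357]
 [-1.     0.001 -0.001]]
units [ 0.619 -6.664 -2.232]
```

View pics/scene2c.png

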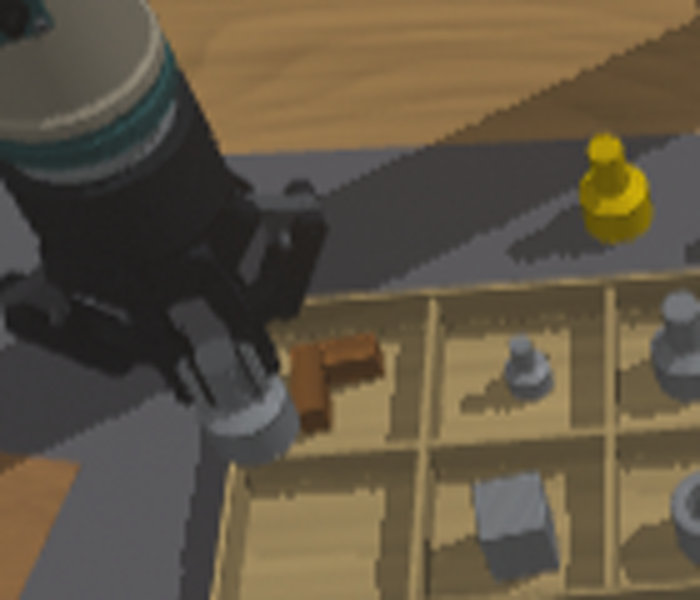

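carry_out(deltas=[0,-0.3,-0.1,0,0,0,-1,0,-0.6,-0.2,0,0,0,-1,0,-0.8,-0.25,0,0,0,-1,0,-0.8,-0.25,0,0,0,-1,0,-0.8,-0.25,0,0,0,-1,0,-0.8,-0.25,0,0,0,-1,0,-0.8,-0.25,0,0,0,-1,0,-0.8,-0.25,0,0,0,-1,0,-0.8,-0.25,0,0,0,-1,0,-0.8,-0.25,0,0,0,-1])

```text
clock: 5.68
position: [0.5215, 0.184, 0.1559]
ee_rot: [-0.128, -0.695, -0.129, 0.696]
contact_force: [1.5, -0.5, -4.6]
width: 0.0187
```

carry_out(deltas=[0,-0.8,-0.25,0,0,0,-1,0,-0.7,-0.2,0,0,0,-1,0.3,-0.3,-0.1,0,0,0,-1,0.5,-0.1,0,0,0,0,-1,0.3,0,0,0,0,0,-1,0,0,0,0,0,0,-1])

```text
clock: 6.42
position: [0.5108, 0.2988, 0.0878]
ee_rot: [-0.129, -0.693, -0.128, 0.698]
contact_force: [-0.4, -0.7, -3.4]
width: 0.0188
```

```bash
python3 go.py .5126 .3030 .045;python3 - <<'E'
from h import *
D=[(.5126,.303),(.5333,.1446)]
for n,b in(('top',(70,110,210,230)),('scene',(300,120,440,240))):
    d=grab(n,n+'3.png')
    overlay(d,[(circ(D[0],.04,.012),(255,255,0))],b,5,n+'3c.png')
E
```

```text
6.425 [0.5108 0.2988 0.0878] F [-0.41 -0.68 -3.44] w 0.018815268107287824 q [ 0.41  0.42  1.67 -0.    1.06  1.62]
[[-0.007  0.357 -0.934]
 [-0.003 -0.934 -0.357]
 [-1.     0.001  0.007]]
units [ 0.714 -0.056 -0.058]
```

View pics/scene3c.png

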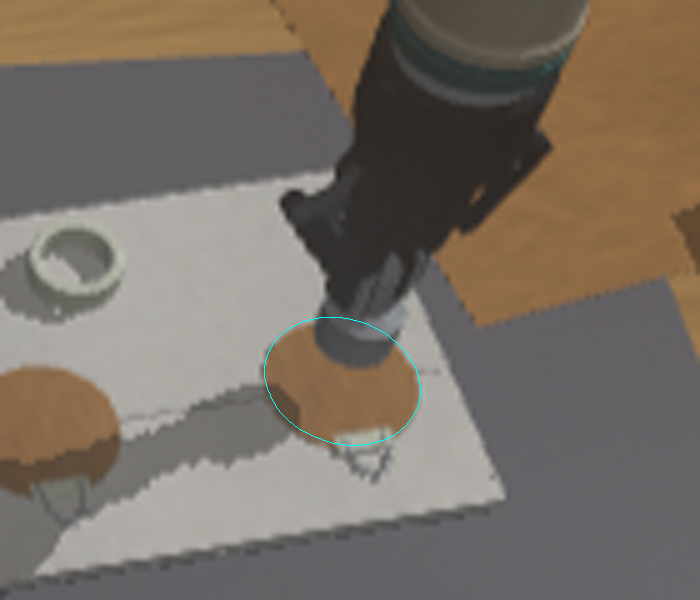

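View pics/top3c.png

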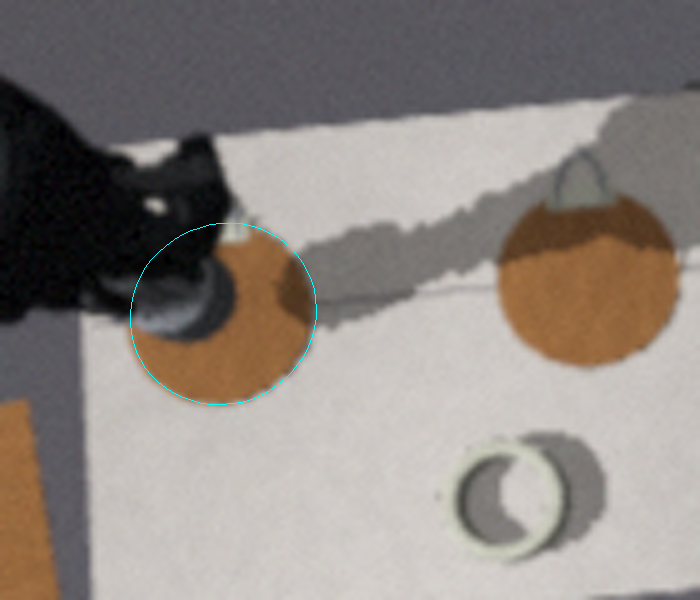

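carry_out(deltas=[0.25,-0.05,-0.03,0,0,0,-1,0.2,0,0,0,0,0,-1,0.1,0,0,0,0,0,-1,0.05,0,0,0,0,0,-1,0,0,0,0,0,0,-1,0,0,0,0,0,0,-1])

```text
clock: 7.28
position: [0.5145, 0.3035, 0.0552]
ee_rot: [0.128, 0.696, 0.128, -0.695]
contact_force: [-0.8, 0.6, -3.8]
width: 0.0186
```

```bash
python3 go.py .5126 .3030 .0453;python3 - <<'E'
from h import *
D=[(.5126,.303),(.5333,.1446)]
for n,b in(('top',(70,110,210,230)),('scene',(300,120,440,240))):
    d=grab(n,n+'4.png')
    overlay(d,[(circ(D[0],.04,.012),(255,255,0)),(circ(D[0],.02,.017),(0,0,255))],b,5,n+'4c.png')
E
```

```text
7.275 [0.5145 0.3035 0.0552] F [-0.84  0.57 -3.77] w 0.018646285864734404 q [ 0.42  0.45  1.7  -0.    0.98  1.62]
[[ 0.001  0.357 -0.934]
 [ 0.    -0.934 -0.357]
 [-1.     0.    -0.001]]
units [ 0.165 -0.004  0.033]
```

View pics/scene4c.png

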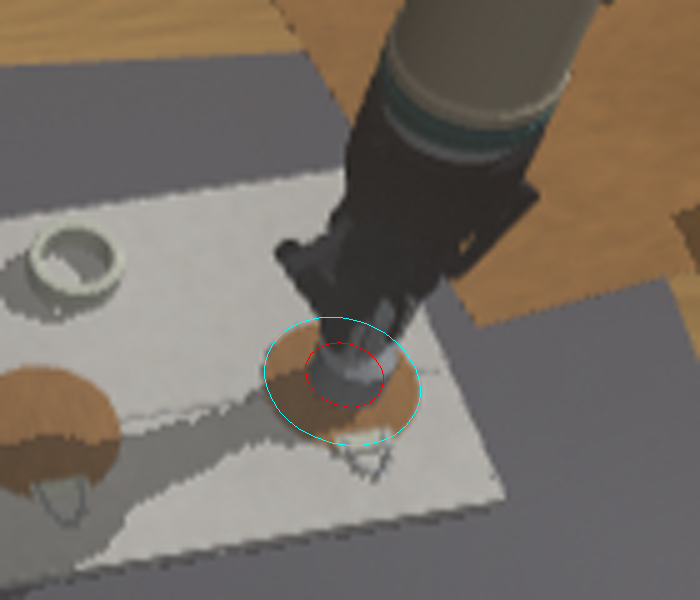

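View pics/top4c.png

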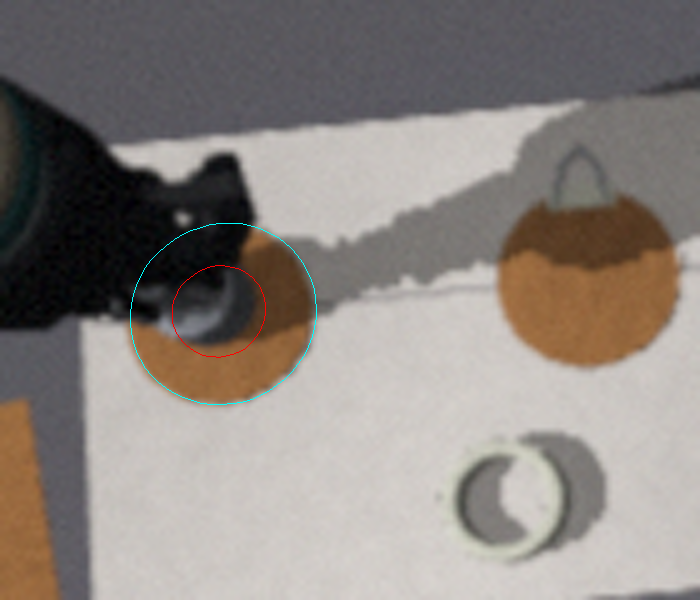

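carry_out(deltas=[0.05,0,0.03,0,0,0,-1,0.04,0,0,0,0,0,-1,0.02,0,0,0,0,0,-1,0,0,0,0,0,0,-1,0,0,0,0,0,0,-1])

```text
clock: 8.0
position: [0.5126, 0.3028, 0.0483]
ee_rot: [0.128, 0.695, 0.128, -0.695]
contact_force: [0.2, -1.2, -3.4]
width: 0.0184
```

carry_out(deltas=[0.02,0,0,0,0,0,-1,0,0,0,0,0,0,-1,0,0,0,0,0,0,-1])

```text
clock: 8.38
position: [0.5125, 0.3027, 0.0471]
ee_rot: [0.128, 0.695, 0.128, -0.695]
contact_force: [0.2, 0.2, -4.1]
width: 0.0185
```

carry_out(deltas=[0.02,0,0,0,0,0,-1,0,0,0,0,0,0,-1,0,0,0,0,0,0,-1])

```text
clock: 8.75
position: [0.5125, 0.3027, 0.0459]
ee_rot: [-0.128, -0.695, -0.128, 0.695]
contact_force: [-0.3, 0.1, -4.2]
width: 0.0184
```

carry_out(deltas=[0.01,0,0,0,0,0,-1,0,0,0,0,0,0,-1,0,0,0,0,0,0,-1])

```text
clock: 9.12
position: [0.5126, 0.3027, 0.0454]
ee_rot: [0.128, 0.695, 0.128, -0.695]
contact_force: [-0.5, -1.1, -2.6]
width: 0.0186
```

carry_out(deltas=[0.01,0,0,0,0,0,-1,0,0,0,0,0,0,-1,0,0,0,0,0,0,-1])

```text
clock: 9.5
position: [0.5127, 0.3027, 0.0453]
ee_rot: [0.128, 0.696, 0.128, -0.695]
contact_force: [-0.4, -1.6, 4.9]
width: 0.0186
```

carry_out(deltas=[0.01,0,0,0,0,0,-1,0,0,0,0,0,0,-1,0,0,0,0,0,0,-1])

```text
clock: 9.88
position: [0.5127, 0.3027, 0.0453]
ee_rot: [0.128, 0.696, 0.128, -0.695]
contact_force: [-2.0, -2.4, 8.7]
width: 0.0184
```

Contact was made at the expected height (0.0453). I'll ease off slightly and open the fingers gradually.

carry_out(deltas=[-0.01,0,0,0,0,0,-1,0,0,0,0,0,0,-0.45,0,0,0,0,0,0,-0.3,0,0,0,0,0,0,0,0,0,0,0,0,0,0.2,0,0,0,0,0,0,0.2,0,0,0,0,0,0,0.2])

```text
clock: 10.75
position: [0.5125, 0.3027, 0.0446]
ee_rot: [-0.128, -0.695, -0.128, 0.695]
contact_force: [-0.3, 0.4, 0.5]
width: 0.0513
```

carry_out(deltas=[-0.1,0,0,0,0,0,0.2,-0.3,0,0,0,0,0,0.2,-0.5,0,0,0,0,0,0.2,-0.7,0,0,0,0,0,0.2,-0.3,0,0,0,0,0,0.2])

```text
clock: 11.38
position: [0.5138, 0.3033, 0.1619]
ee_rot: [0.128, 0.697, 0.129, -0.694]
contact_force: [0.0, 0.6, -0.7]
width: 0.0514
```

```bash
python3 go.py .4465 -.0892 .157
```

```text
11.375 [0.5138 0.3033 0.1619] F [ 0.04  0.57 -0.71] w 0.051358191161773196 q [ 0.42  0.35  1.57 -0.    1.21  1.62]
[[ 0.004  0.357 -0.934]
 [ 0.002 -0.934 -0.357]
 [-1.    -0.    -0.005]]
units [0.064 5.711 3.382]
```

carry_out(deltas=[0,0.4,0.2,0,0,0,0.2,0,0.6,0.36,0,0,0,0.2,0,0.7,0.4,0,0,0,0.2,0,0.7,0.4,0,0,0,0.2,0,0.7,0.4,0,0,0,0.2,0,0.7,0.4,0,0,0,0.2,0,0.7,0.4,0,0,0,0.2,0,0.7,0.4,0,0,0,0.2,0,0.4,0.3,0,0,0,0.2,0,0.1,0.1,0,0,0,0.2])

```text
clock: 12.62
position: [0.4459, -0.0901, 0.1592]
ee_rot: [0.127, 0.696, 0.127, -0.695]
contact_force: [-0.6, 0.5, 0.4]
width: 0.0512
```

carry_out(deltas=[0.4,0,0,0,0,0,0.2,0.4,0,0,0,0,0,0.2,0.2,0,0,0,0,0,0.2,0,0,0,0,0,0,0.2,0,0,0,0,0,0,0.2])

```text
clock: 13.25
position: [0.447, -0.0886, 0.0994]
ee_rot: [0.129, 0.696, 0.128, -0.695]
contact_force: [-0.5, 0.0, -0.7]
width: 0.0511
```

```bash
python3 go.py .4465 -.0892 .037; python3 - <<'E'
from h import *
D=[(.5126,.303),(.5333,.1446)]
d=grab('top','top5.png');overlay(d,[(circ(D[0],.04,.012),(255,255,0)),(circ(D[0],.02,.012),(0,0,255)),(circ(D[0],.01,.072),(0,255,0))],(80,130,160,230),6,'top5c.png')
d=grab('scene','scene5.png');overlay(d,[(circ(D[0],.04,.012),(255,255,0)),(circ(D[0],.02,.012),(0,0,255)),(circ(D[0],.01,.072),(0,255,0))],(320,150,410,240),6,'scene5c.png')
overlay(d,[(circ((.4465,-.0892),.01,.064),(0,0,255))],(150,120,260,230),5,'scene5d.png')
E
```

```text
13.25 [ 0.447  -0.0886  0.0994] F [-0.51  0.04 -0.75] w 0.051102281179295356 q [-0.35  0.22  1.95  0.    0.97  0.86]
[[ 0.001  0.357 -0.934]
 [-0.    -0.934 -0.357]
 [-1.     0.001 -0.001]]
units [1.04  0.005 0.012]
```

View pics/top5c.png

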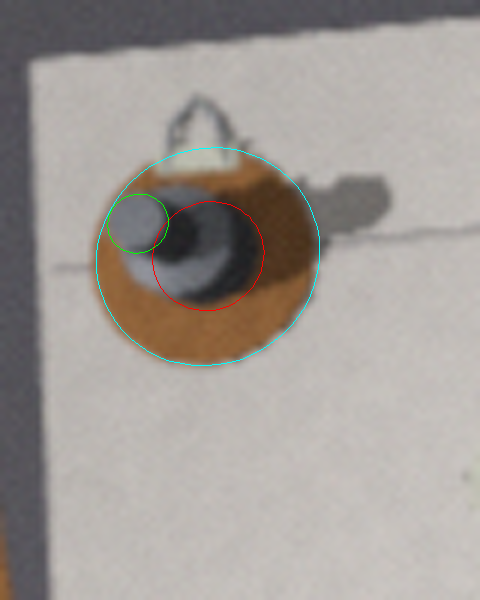

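View pics/scene5c.png

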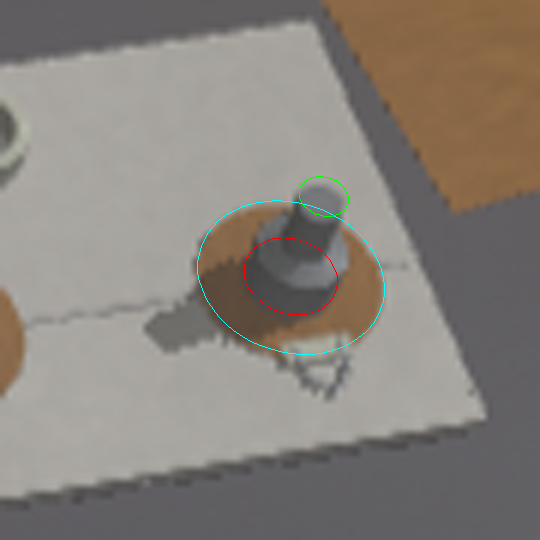

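View pics/scene5d.png

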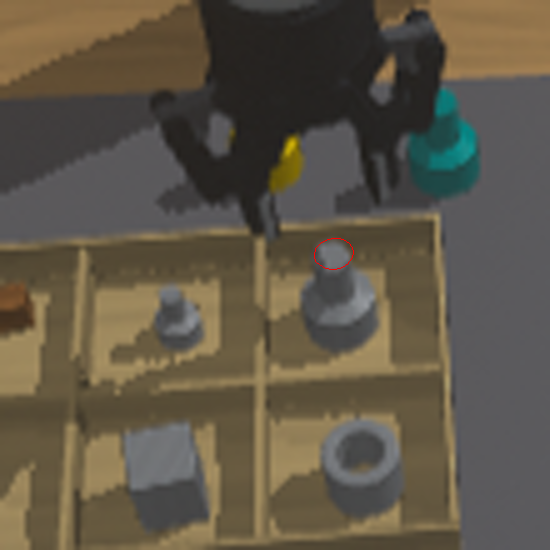

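carry_out(deltas=[0.4,0,0,0,0,0,0.2,0.3,0,0,0,0,0,0.2,0.2,0,0,0,0,0,0.2,0.12,0,0,0,0,0,0.2,0,0,0,0,0,0,0.2,0,0,0,0,0,0,0.2])

```text
clock: 14.1
position: [0.4467, -0.0888, 0.0379]
ee_rot: [0.128, 0.696, 0.128, -0.695]
contact_force: [-0.2, 1.2, -0.2]
width: 0.0509
```

```bash
python3 go.py .4465 -.0892 .037
```

```text
14.1 [ 0.4467 -0.0888  0.0379] F [-0.18  1.24 -0.16] w 0.050918496444772685 q [-0.35  0.3   2.03 -0.    0.8   0.86]
[[ 0.001  0.357 -0.934]
 [-0.    -0.934 -0.357]
 [-1.     0.001 -0.001]]
units [0.016 0.005 0.005]
```

carry_out(deltas=[0.01,0,0,0,0,0,0.2,0,0,0,0,0,0,-0.3,0,0,0,0,0,0,-0.6,0,0,0,0,0,0,-1,0,0,0,0,0,0,-1,0,0,0,0,0,0,-1,0,0,0,0,0,0,-1], newtons=50)

```text
clock: 14.98
position: [0.4464, -0.0889, 0.0371]
ee_rot: [0.128, 0.696, 0.128, -0.695]
contact_force: [0.2, -1.6, 5.7]
width: 0.0189
```

carry_out(deltas=[-0.1,0,0,0,0,0,-1,-0.2,0,0,0,0,0,-1,-0.4,0,0,0,0,0,-1,-0.6,0,0,0,0,0,-1,-0.5,0,0,0,0,0,-1,-0.2,0,0,0,0,0,-1,0,0,0,0,0,0,-1])

```text
clock: 15.85
position: [0.4463, -0.0887, 0.1573]
ee_rot: [0.128, 0.696, 0.128, -0.695]
contact_force: [-0.2, -0.2, -2.5]
width: 0.0187
```

```bash
python3 go.py .5323 .1446 .157
```

```text
15.85 [ 0.4463 -0.0887  0.1573] F [-0.16 -0.21 -2.52] w 0.01874518356649152 q [-0.35  0.15  1.87 -0.    1.12  0.86]
[[ 0.001  0.357 -0.934]
 [-0.    -0.934 -0.357]
 [-1.     0.001 -0.001]]
units [ 0.005 -3.121 -2.727]
```

carry_out(deltas=[0,-0.2,-0.2,0,0,0,-1,0,-0.5,-0.45,0,0,0,-1,0,-0.6,-0.5,0,0,0,-1,0,-0.6,-0.5,0,0,0,-1,0,-0.6,-0.5,0,0,0,-1,0,-0.4,-0.4,0,0,0,-1,0.3,-0.2,-0.15,0,0,0,-1,0.5,-0.02,-0.03,0,0,0,-1,0.4,0,0,0,0,0,-1,0.3,0,0,0,0,0,-1])

```text
clock: 17.1
position: [0.5299, 0.1443, 0.0635]
ee_rot: [-0.128, -0.693, -0.128, 0.697]
contact_force: [0.2, -0.4, -1.8]
width: 0.0187
```

carry_out(deltas=[0.15,0,0,0,0,0,-1,0.05,0,0,0,0,0,-1,0,0,0,0,0,0,-1,0,0,0,0,0,0,-1])

```text
clock: 17.6
position: [0.533, 0.1447, 0.0555]
ee_rot: [0.128, 0.696, 0.128, -0.695]
contact_force: [1.1, 0.1, -2.2]
width: 0.0187
```

```bash
python3 go.py .5323 .1446 .0453;python3 - <<'E'
from h import *
D=[(.5126,.303),(.5333,.1446)]
for n,b in(('top',(110,100,250,220)),('scene',(240,130,380,250))):
    d=grab(n,n+'6.png')
    overlay(d,[(circ(D[1],.04,.012),(255,255,0)),(circ(D[1],.02,.018),(0,0,255))],b,5,n+'6c.png')
E
```

```text
17.6 [0.533  0.1447 0.0555] F [ 1.14  0.11 -2.25] w 0.018707043270367225 q [ 0.14  0.4   1.81 -0.    0.94  1.35]
[[ 0.001  0.357 -0.934]
 [ 0.    -0.934 -0.357]
 [-1.     0.    -0.001]]
units [ 0.171 -0.003  0.011]
```

View pics/scene6c.png

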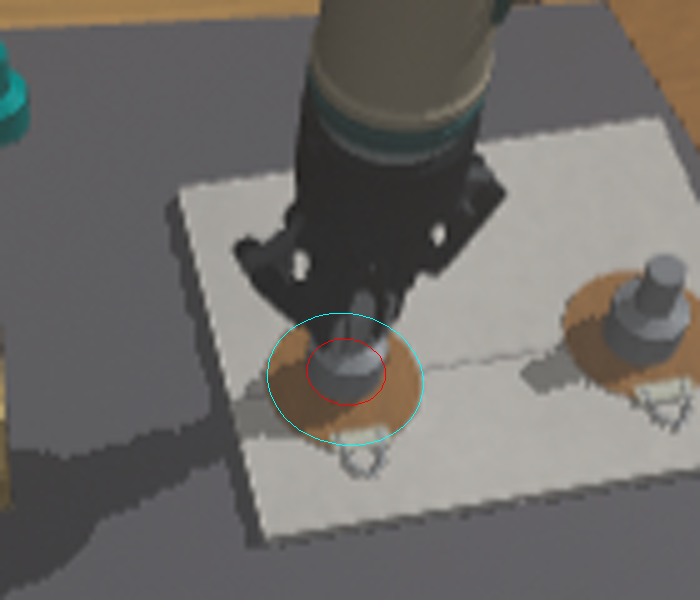

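View pics/top6c.png

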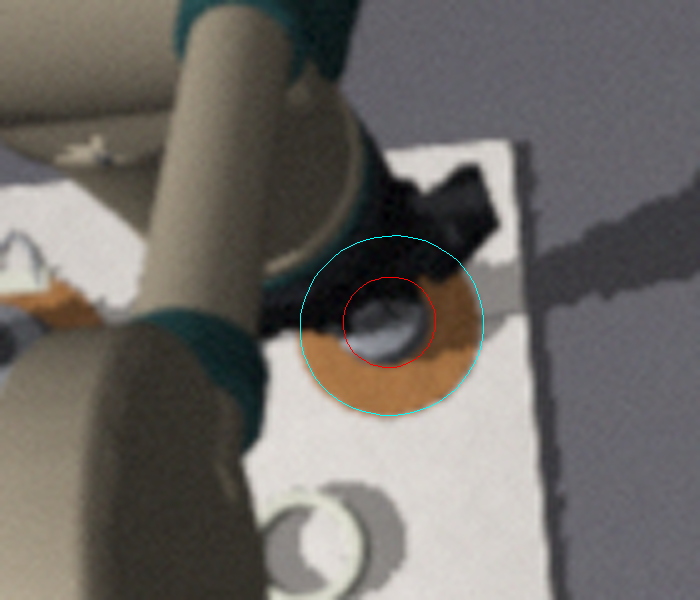

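The second weight is centred over the right disc, and the first is standing upright on the left one. I'll lower this one in small steps.

carry_out(deltas=[0.06,0,0.01,0,0,0,-1,0.04,0,0,0,0,0,-1,0.03,0,0,0,0,0,-1,0,0,0,0,0,0,-1,0,0,0,0,0,0,-1])

```text
clock: 18.32
position: [0.5319, 0.1444, 0.0471]
ee_rot: [0.128, 0.695, 0.128, -0.695]
contact_force: [0.3, -1.1, -2.5]
width: 0.0185
```

carry_out(deltas=[0.02,0,0,0,0,0,-1,0,0,0,0,0,0,-1,0,0,0,0,0,0,-1])

```text
clock: 18.7
position: [0.5319, 0.1444, 0.0459]
ee_rot: [0.128, 0.695, 0.128, -0.695]
contact_force: [-0.0, -0.1, -3.2]
width: 0.0186
```

carry_out(deltas=[0.01,0,0,0,0,0,-1,0,0,0,0,0,0,-1,0,0,0,0,0,0,-1])

```text
clock: 19.08
position: [0.5319, 0.1444, 0.0453]
ee_rot: [0.128, 0.695, 0.128, -0.695]
contact_force: [0.4, -0.0, -3.0]
width: 0.0189
```

carry_out(deltas=[0.01,0,0,0,0,0,-1,0,0,0,0,0,0,-1,0,0,0,0,0,0,-1])

```text
clock: 19.45
position: [0.532, 0.1444, 0.0452]
ee_rot: [0.128, 0.696, 0.128, -0.695]
contact_force: [-1.7, -0.6, 3.9]
width: 0.0187
```

carry_out(deltas=[0,0,0,0,0,0,-0.45,0,0,0,0,0,0,-0.3,0,0,0,0,0,0,0,0,0,0,0,0,0,0.2,0,0,0,0,0,0,0.2,0,0,0,0,0,0,0.2])

```text
clock: 20.2
position: [0.5319, 0.1444, 0.0447]
ee_rot: [0.128, 0.695, 0.128, -0.695]
contact_force: [0.0, 0.3, -0.9]
width: 0.0512
```

carry_out(deltas=[-0.1,0,0,0,0,0,0.2,-0.3,0,0,0,0,0,0.2,-0.6,0,0,0,0,0,0.2,-0.8,0,0,0,0,0,0.2,-0.8,0.2,0.4,0,0,0,0.2,0,0.4,0.7,0,0,0,0.2,0,0.4,0.7,0,0,0,0.2,0,0.4,0.7,0,0,0,0.2,0,0.2,0.4,0,0,0,0.2,0,0,0,0,0,0,0.2])

```text
clock: 21.45
position: [0.4025, -0.0081, 0.2012]
ee_rot: [0.127, 0.696, 0.127, -0.695]
contact_force: [0.2, -0.1, -0.1]
width: 0.0511
```

```bash
python3 go.py; python3 - <<'E'
from h import *
D=[(.5126,.303),(.5333,.1446)]
for n,b in(('top',(80,120,230,230)),('scene',(270,140,410,250))):
    d=grab(n,n+'7.png')
    overlay(d,[(circ(c,.04,.012),(255,255,0)) for c in D],b,5,n+'7c.png')
    Q=pts(d).reshape(-1,3)
    for c in D:
        q=Q[(np.linalg.norm(Q[:,:2]-c,axis=1)<.05)&(Q[:,2]>.062)&(Q[:,2]<.085)];print(n,c,len(q),q.mean(0).round(4),q[:,2].max())
E
```

```text
21.45 [ 0.4025 -0.0081  0.2012] F [ 0.19 -0.11 -0.08] w 0.05113478543099937 q [-0.19  0.03  1.89 -0.    1.22  1.02]
[[ 0.001  0.354 -0.935]
 [-0.    -0.935 -0.354]
 [-1.     0.001 -0.001]]
top (0.5126, 0.303) 97 [0.5136 0.3037 0.0704] 0.07544257385676001<stdin>:8: RuntimeWarning: Mean of empty slice.
  ret = um.true_divide(
Traceback (most recent call last):
ValueError: zero-size array to reduction operation maximum which has no identity
```

View pics/top7c.png

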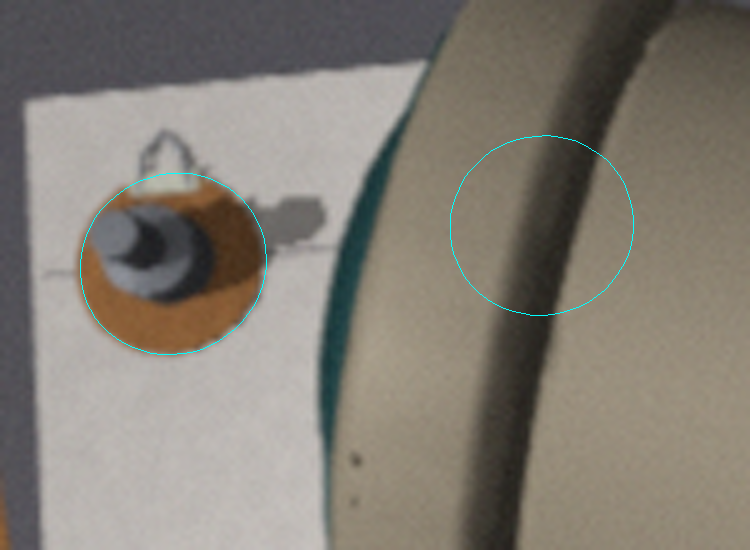

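carry_out(deltas=[0,0.6,0,0,0,0,0.2,0,0.7,0,0,0,0,0.2,0,0.7,0,0,0,0,0.2,0,0.7,0,0,0,0,0.2,0,0.7,0,0,0,0,0.2,0,0.4,0,0,0,0,0.2,0,0,0,0,0,0,0.2,0,0,0,0,0,0,0.2])

```text
clock: 22.5
position: [0.4845, -0.2188, 0.2005]
ee_rot: [-0.128, -0.695, -0.129, 0.696]
contact_force: [0.5, 1.3, -0.5]
width: 0.0512
```

```bash
python3 go.py; python3 - <<'E'
from h import *
D=[(.5126,.303),(.5333,.1446)]
for n,b in(('top',(80,120,230,230)),('scene',(270,140,410,250))):
    d=grab(n,n+'8.png')
    overlay(d,[(circ(c,.04,.012),(255,255,0)) for c in D],b,5,n+'8c.png')
    Q=pts(d).reshape(-1,3)
    for c in D:
        q=Q[(np.linalg.norm(Q[:,:2]-c,axis=1)<.05)&(Q[:,2]>.065)&(Q[:,2]<.085)];print(n,c,len(q),q.mean(0).round(4) if len(q) else 0)
E
```

```text
22.5 [ 0.4845 -0.2188  0.2005] F [ 0.5   1.3  -0.54] w 0.051228340407096416 q [-0.56  0.23  1.65  0.    1.27  0.65]
[[-0.001  0.358 -0.934]
 [ 0.001 -0.934 -0.358]
 [-1.    -0.002  0.   ]]
top (0.5126, 0.303) 90 [0.5138 0.3041 0.0708]
top (0.5333, 0.1446) 82 [0.5314 0.1453 0.0711]
scene (0.5126, 0.303) 53 [0.5179 0.3008 0.07  ]
scene (0.5333, 0.1446) 54 [0.5357 0.1419 0.0703]
```

View pics/scene8c.png

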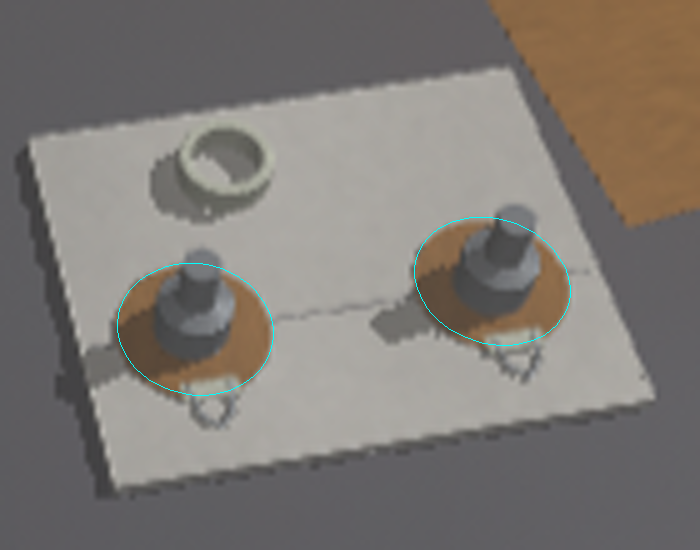

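View pics/top8c.png

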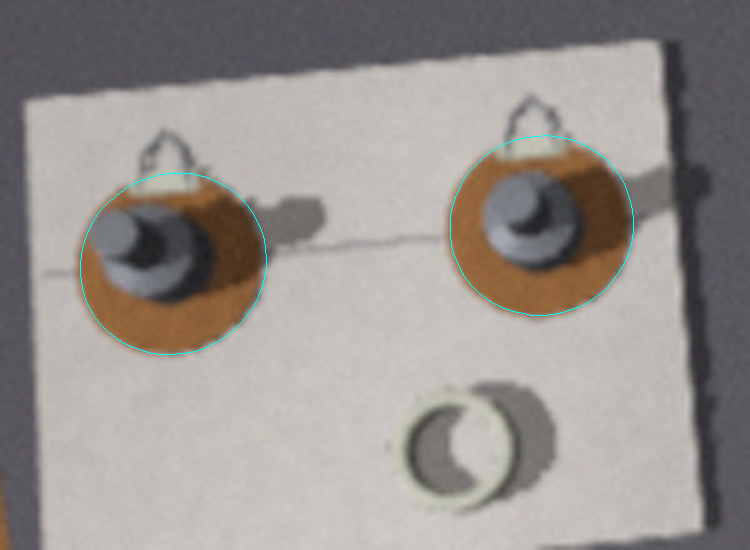

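View pics/scene8.png

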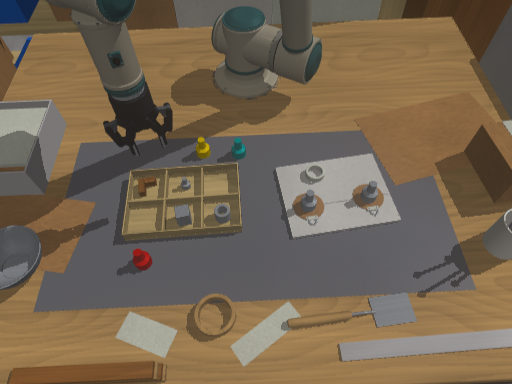

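Both weights stand upright, centred on the discs to within about 3–4 mm. Nothing else has moved, and the arm is clear.

```bash
python3 -c "
from rig import job; print(job.sign_off())"
```

```text
the job is handed in; nothing more can be done
None
```

Both large steel weights now stand upright on the card discs, and the job is handed in at about 22.6 s of the 56 s allowed. The one from the far right compartment is on the left disc, and the one from the near left compartment is on the right disc.

- **Set-down:** I lowered each weight in steps of about 0.6 mm until contact at the expected height. The force peaked at about 9 N on the left disc and 4 N on the right, and I opened the fingers only then.
- **Final check:** in both camera views each base is wholly on the card. The knob tops read 70–71 mm above the table, against 72 mm expected. They sit within about 5 mm of the disc centres I had measured. The small weight, the other parts and the coloured look-alikes are where they were, and the arm is clear.
- **Disagreement:** the two cameras differed by 2–5 mm in position, so I aimed at their averages. The closed gripper read 18.4–18.9 mm on the 20 mm knobs, but the grip held throughout.

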